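Load the polishing fixture: hub on the spigot, end cap on the hub

TASK

Get the polishing fixture ready: seat the hub with the wide round flange on the fixture's upright spigot, flange down and flat on the plate, then put the small closed-top end cap over the spigot's tip, flange down and flat on the hub, so that no grit gets into the bore. Lower both gently, don't let them drop down the spigot.

Things in the scene. Friction and masses are not known exactly. Their poses are not given: they have to be found in the camera images.
- hub: Plain steel-grey metal hub, 0.3 kg: round flange 100 mm across, 10 mm thick, with six dark bolt holes; on it a round boss 52 mm across whose top is 50 mm above the underside (grip the boss, free from 10 to 50 mm up). Open bore 36 mm across right through. Starts on the bench, flange down. Origin: centre of the flange's underside, z up along the bore.
- cap: Plain steel-grey metal end cap, 0.12 kg, like a small hat: round flange 64 mm across, 8 mm thick; on it a round boss 40 mm across, closed flat top 42 mm above the underside (grip the boss, free from 8 to 42 mm up). Blind bore from below 28 mm across, 34 mm deep. Starts on the bench, flange down. Origin: centre of the flange's underside, z up.
- seat (a point): Foot of the steel spigot, on its axis at the plate's top face: the seated hub's origin belongs here, the cap's origin 50 mm higher. z is up the spigot, which is 75 mm tall: 30 mm across to 35 mm, tapering to 22 at 47 mm, straight to 60 mm, tapering to a 10 mm nose. 25 mm of it stand out of the seated hub; radial play is 3 mm for both parts.
- fixture: The fixed fixture that carries the spigot at its middle: dark steel plate 150 x 130 mm, top face 15 mm above the bench; two bars on it along the 130 mm edges rise 7 mm higher, inner edges 60 mm from the spigot's axis. Origin: centre of the plate's underside on the bench, z up, x across the bars.
Mind the look-alikes: they are no part of the job. What is shaped like the cap but purple is not meant.

How it is judged:
By the outcome, as a careful person would: the job done as asked, in the order asked, and still so for the second after the job is handed in, with the robot touching nothing.
It also fails if it takes over 69 s, if anything falls off the work surface, if the arm or the gripper's body presses on something with over 40 N, if the wrist force passes 120 N, or if a joint passes its speed limit or range.

ROBOT

A 6-joint arm with a two-finger parallel gripper is mounted at the origin on the work surface. World frame = base frame: x ahead of the robot, y to its left, z up, the work surface at z = 0. Lengths are in mm, angles in rad, forces in N, time in s.
With the tool pointing down it reaches from about 300 to 775 mm from the base axis. Payload 14.6 kg.
Tool frame: the origin (TCP) lies at the very end of the fingers, on their centre line; the grasp point (between the pads) lies 19 mm behind it; z points along the fingers, y is the direction in which the jaws open and shut (so a half turn about z gives the same grasp; the last joint's range is limited). The gripper opens to 94 mm and grips with 3 to 60 N. Pads are 16 mm wide; open, the fingers measure 119 mm over their backs; the gripper's body (75 mm by 177 mm) begins 78 mm behind the grasp point.
Start: joints at [-1.187, 0.3, 1.521, -0, 1.321, -0.067], TCP at [239.619, -495.047, 205.446] pointing down, gripper open.
Joint ranges: [-3.03, 3.03], [-0.79, 2.21], [0.23, 2.52], [-1.04, 4.18], [0, 3.07], [-2.55, 2.55]. Speed limits (rad/s): [2.22, 2.22, 2.57, 3.14, 3.14, 3.14].

INTERFACE

Orientations are given as [roll, pitch, yaw] about the fixed x, y, z axes, in that order (R = Rz(yaw) Ry(pitch) Rx(roll)).
In Python, from cell import manip gives the robot as it stands.
- The arm moves only by the shell command python3 -m pendant 'ROWS' [FORCE]. ROWS is JSON, a list of rows, each an object with "claw": the finger opening in m, from 0 to 0.094; "delta_pos": the shift along the tool's x, y, z in m, a list of three; "rotation": the turn, a rotation vector about the tool's x, y, z in rad, a list of three. A call has 1 to 10 rows; each row is the pose to reach, as a shift and turn from the pose measured when the call began, along the tool's axes at that moment; what a row does not reach only later rows make up. A row lasts 1/8 s, in which the tool goes at most 62.5 mm and 10.7 degrees, less where a joint would pass 70% of its speed; a pose out of reach is approached as far as the arm can. A call with a gripper value outside its range is refused whole. The fingers move at their own pace and stop on an object; FORCE is the grip in N (left out, the last holds). Time passes only in rows, so rows that repeat a pose let the fingers close. It gives the time, the measured TCP pose, the force and the opening at its end, in the units of the state.
- manip.read_state(): the state, without advancing time (a new reading comes with each control period).
- manip.camera(name): name is "scene" or "side" or "wrist"; returns the picture (384x512x3 uint8, red, green, blue); there is no depth.
- manip.camera_model(name): a dict with "fx", "fy", "cx", "cy" (pixels), "distortion" ([k1, k2, p1, p2, k3] as OpenCV has them; the pictures are not rectified), "cam_to_world" (4x4, takes a point from camera to world coordinates); the wrist camera has in their place "T_tool_cam" (4x4, takes a point from camera to tool coordinates, whose origin is the TCP and whose axes are the flange's). Camera axes: x right, y up, looking along -z (the intrinsics and any distortion apply to the point x, -y, -z); pixel columns grow to the right and rows downward; lengths in mm; the calibration is good to about 2 mm. A picture is of the moment at which its call begins: read the wrist's pose just before it. camera_model takes no time and is no camera call.
- manip.sign_off(): hands the job in, once; it reports no verdict.
The state is a dict: "clock": time; "joints": joint angles; "qd": joint speeds; "effort": joint torques, N m; "eef_pos": TCP position; "eef_rot": TCP orientation; "wrist_force": force on the tool from outside, world axes, zero at the start; "moment": the same for the moment, N m; "finger_gap": finger opening in mm.
Only numpy, scipy, OpenCV 4.12 (cv2) and the standard library are available. Lean on these libraries where they do the work, as an engineer would, in place of code of your own. Each camera call takes 0.05 s, during which the arm holds its last target.

## Working session

There is one attempt and no reset: what is moved stays moved. The work goes in short steps, Python scripts to look and compute and a shell command to move; the robot and the scene stay as the last step left them, time stands still between calls to the robot, and variables do not carry over. Pictures are saved under pics/ and viewed, and the job is handed in when it is done.

```bash
ls; mkdir -p pics
python3 - <<'E'
from cell import manip
import cv2
s=manip.read_state();print(s)
for n in ['scene','side','wrist']:
    im=manip.camera(n);cv2.imwrite(f'pics/{n}0.png',im[:,:,::-1]);print(n,manip.camera_model(n))
E
```

```text
pics
{'clock': 0.0, 'joints': array([-1.18663946e+00,  3.00475877e-01,  1.52158644e+00, -4.20178497e-05,
        1.32074483e+00, -6.65785050e-02]), 'qd': array([ 2.76254360e-03, -2.18388879e-05,  1.78095654e-03,  9.84920182e-05,
        3.36306820e-04,  3.03423351e-04]), 'effort': array([ 1.38875846e-03, -5.31807160e+01, -3.52741778e+01,  7.08541065e-02,
        2.43660092e-02, -9.13317012e-05]), 'eef_pos': array([ 239.48868109, -494.81216   ,  204.88146042]), 'eef_rot': array([-3.14037815e+00, -4.01908323e-05,  4.50745766e-01]), 'wrist_force': array([-0.61943742, -0.32170633, -0.425561  ]), 'moment': array([0.04856913, 0.08631205, 0.02043951]), 'finger_gap': 94.12744382322727}
scene {'fx': 445.1875731334589, 'fy': 445.1875731334589, 'cx': 259.1871608334218, 'cy': 190.0066288082557, 'distortion': array([0.01831437, 0.        , 0.        , 0.        , 0.        ]), 'cam_to_world': array([[ 4.06043408e-02, -5.11609387e-01,  8.58258191e-01,
         1.39372239e+03],
       [ 9.99173474e-01,  2.24343544e-02, -3.38979042e-02,
         2.49638650e+01],
       [-1.91198242e-03,  8.58925221e
[... 539 characters left out ...]
-03,  7.48219341e-01,  6.63393489e-01,
         7.34592952e+02],
       [ 0.00000000e+00,  0.00000000e+00,  0.00000000e+00,
         1.00000000e+00]])}
wrist {'fx': 267.98115363478416, 'fy': 267.98115363478416, 'cx': 255.10587562988817, 'cy': 190.9184676823142, 'distortion': array([0.01146766, 0.        , 0.        , 0.        , 0.        ]), 'T_tool_cam': array([[-8.97590278e-05,  9.58334614e-01,  2.85647965e-01,
         8.35154821e+01],
       [ 9.99998965e-01, -3.24230984e-04,  1.40200792e-03,
        -5.04040774e-02],
       [ 1.43620864e-03,  2.85647795e-01, -9.58333593e-01,
        -1.79738561e+02],
       [ 0.00000000e+00,  0.00000000e+00,  0.00000000e+00,
         1.00000000e+00]])}
```

View pics/scene0.png

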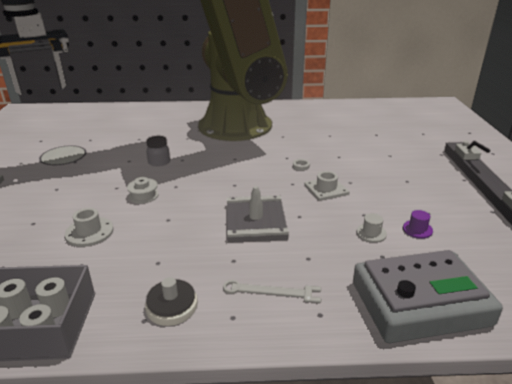

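View pics/side0.png

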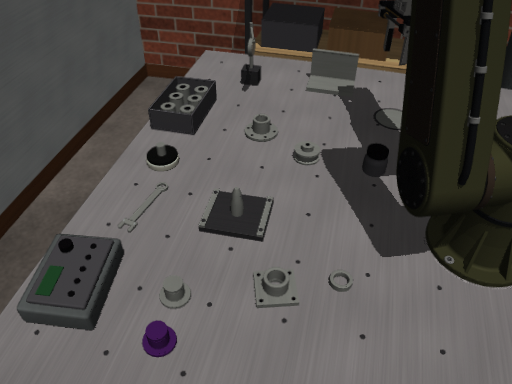

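View pics/wrist0.png

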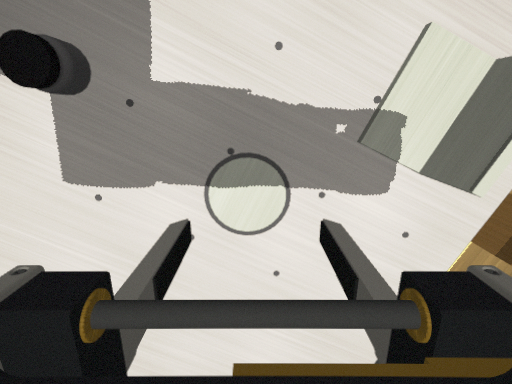

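```bash
cat > h.py <<'E'
from cell import manip
import cv2,numpy as np
from scipy.spatial.transform import Rotation as R
def ray(n,uv,T=None,M=None):
    m=M or manip.camera_model(n)
    K=np.array([[m['fx'],0,m['cx']],[0,m['fy'],m['cy']],[0,0,1]])
    p=cv2.undistortPoints(np.array([[uv]],float),K,m['distortion'])[0,0]
    d=np.array([p[0],-p[1],-1.])
    if n=='wrist': T=T@m['T_tool_cam']
    else: T=m['cam_to_world']
    return T[:3,3],T[:3,:3]@d
def plane(n,uv,z,T=None):
    o,d=ray(n,uv,T); return o+d*(z-o[2])/d[2]
def tool(s):
    T=np.eye(4);T[:3,:3]=R.from_euler('xyz',s['eef_rot']).as_matrix();T[:3,3]=s['eef_pos'];return T
def project(n,P,T=None):
    m=manip.camera_model(n)
    C=T@m['T_tool_cam'] if n=='wrist' else m['cam_to_world']
    p=np.linalg.inv(C)@np.append(P,1); p=np.array([p[0],-p[1],-p[2]])
    K=np.array([[m['fx'],0,m['cx']],[0,m['fy'],m['cy']],[0,0,1]])
    return cv2.projectPoints(p.reshape(1,1,3),np.zeros(3),np.zeros(3),K,m['distortion'])[0][0,0]
E
python3 - <<'E'
from h import *
a=cv2.imread('pics/scene0.png');b=cv2.imread('pics/side0.png')
def c(im,u,v,r=36): return cv2.resize(im[v-r:v+r,u-r:u+r],(260,260),interpolation=cv2.INTER_CUBIC)
cv2.imwrite('pics/crops.png',np.vstack([np.hstack([c(a,88,225),c(a,142,190),c(a,372,227)]),np.hstack([c(b,262,127),c(b,307,153),c(b,175,290)])]))
for n,uv,z in [('scene',(88,214),50),('side',(262,119),50),('scene',(372,218),42),('side',(174,282),42),('scene',(256,190),90),('side',(237,187),90),('scene',(142,190),20),('side',(307,153),20)]:
    print(n,uv,plane(n,uv,z).round(1))
E
```

```text
scene (88, 214) [ 592.1 -307.    50. ]
side (262, 119) [ 585.8 -305.    50. ]
scene (372, 218) [621.7 295.   42. ]
side (174, 282) [618.9 297.2  42. ]
scene (256, 190) [575.4  50.5  90. ]
side (237, 187) [560.9  48.3  90. ]
scene (142, 190) [ 445.8 -224.6   20. ]
side (307, 153) [ 437.4 -214.7   20. ]
```

View pics/crops.png

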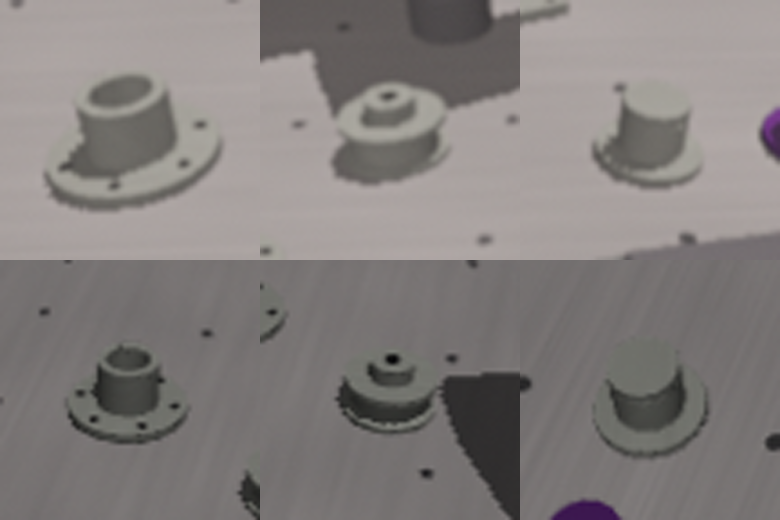

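```bash
python3 -m pendant '[{"claw":0.094,"delta_pos":[0.05,-0.002,0.007],"rotation":[0,0,0]},{"claw":0.094,"delta_pos":[0.1,-0.005,0.014],"rotation":[0,0,0]},{"claw":0.094,"delta_pos":[0.15,-0.007,0.021],"rotation":[0,0,0]},{"claw":0.094,"delta_pos":[0.2,-0.009,0.028],"rotation":[0,0,0]},{"claw":0.094,"delta_pos":[0.25,-0.011,0.035],"rotation":[0,0,0]},{"claw":0.094,"delta_pos":[0.3,-0.014,0.042],"rotation":[0,0,0]},{"claw":0.094,"delta_pos":[0.35,-0.016,0.049],"rotation":[0,0,0]},{"claw":0.094,"delta_pos":[0.396,-0.018,0.055],"rotation":[0,0,0]},{"claw":0.094,"delta_pos":[0.396,-0.018,0.055],"rotation":[0,0,0]}]' 20
python3 - <<'E'
from h import *
s=manip.read_state();im=manip.camera('wrist');cv2.imwrite('pics/w1.png',im[:,:,::-1])
np.save('T1.npy',tool(s));print(s['eef_pos'],s['eef_rot'],s['clock'])
E
```

```text
clock: 1.27
eef_pos: [589.7, -303.9, 148.5]
eef_rot: [-3.139, 0.001, 0.454]
wrist_force: [0.2, 0.1, -0.9]
finger_gap: 94.2
[ 589.72123334 -303.92215828  148.51231613] [-3.13903258e+00  7.98436292e-04  4.54050180e-01] 1.275
```

View pics/w1.png

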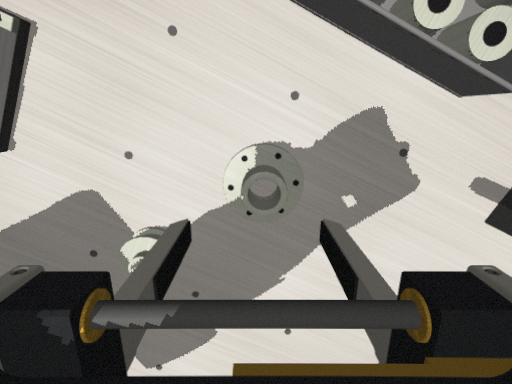

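The wrist picture shows the hub (round flange, six dark bolt holes, open bore) around (263,184). Its bolt circle gives a good centre.

Run:
```python
from h import *
T=np.load('T1.npy');im=cv2.imread('pics/w1.png');g=cv2.cvtColor(im,6)
pts=[]
for u,v in [(244,158),(278,156),(296,183),(281,211),(249,213),(231,187)]:
    p=g[v-4:v+5,u-4:u+5].astype(float);w=np.clip(np.percentile(p,70)-p-20,0,None)
    yy,xx=np.mgrid[v-4:v+5,u-4:u+5];uv=((w*xx).sum()/w.sum(),(w*yy).sum()/w.sum())
    P=plane('wrist',uv,10,T);pts.append(P);print(np.round(uv,1),P.round(1))
pts=np.array(pts);print(((pts[:3]+pts[3:])/2).round(1),pts.mean(0))
print(np.linalg.norm(pts-pts.mean(0),axis=1))
c=cv2.resize(im[130:240,200:330],None,fx=5,fy=5,interpolation=2);cv2.imwrite('pics/w1c.png',c)
```

```text
[244.  158.1] [ 610.  -278.3   10. ]
[277.7 155.6] [ 630.4 -313.    10. ]
[295.4 182.5] [ 610.5 -347.8   10. ]
[281.  210.6] [ 570.1 -349.    10. ]
[248.5 212.7] [ 549.3 -313.3   10. ]
[230.3 187.2] [ 569.9 -278.6   10. ]
[[ 590.1 -313.7   10. ]
 [ 589.9 -313.2   10. ]
 [ 590.2 -313.2   10. ]] [ 590.04810618 -313.35926348   10.        ]
[40.33971202 40.31178051 40.08682643 40.85777611 40.70208263 40.17166538]
```

View pics/w1c.png

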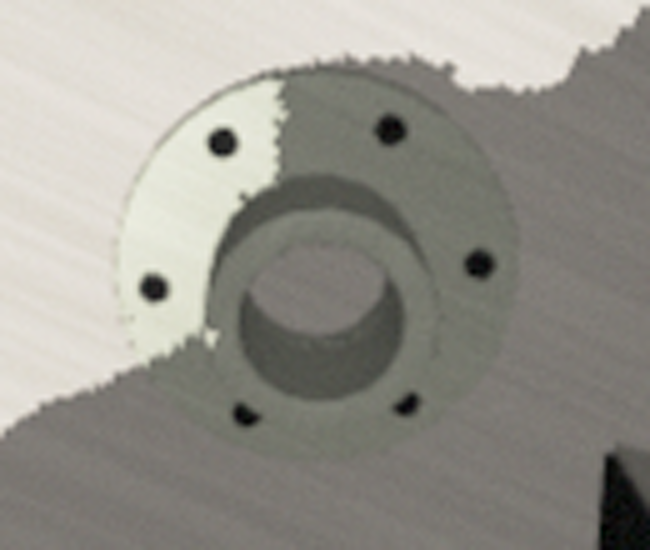

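```bash
python3 -m pendant '[{"claw":0.094,"delta_pos":[-0.004,0.0086,0.02],"rotation":[0,0,0]},{"claw":0.094,"delta_pos":[-0.004,0.0086,0.05],"rotation":[0,0,0]},{"claw":0.094,"delta_pos":[-0.004,0.0086,0.085],"rotation":[0,0,0]},{"claw":0.094,"delta_pos":[-0.004,0.0086,0.11],"rotation":[0,0,0]},{"claw":0.094,"delta_pos":[-0.004,0.0086,0.126],"rotation":[0,0,0]},{"claw":0.094,"delta_pos":[-0.004,0.0086,0.132],"rotation":[0,0,0]},{"claw":0.094,"delta_pos":[-0.004,0.0086,0.132],"rotation":[0,0,0]}]' 25
python3 - <<'E'
from h import *
s=manip.read_state();im=manip.camera('wrist');cv2.imwrite('pics/w2.png',im[:,:,::-1])
print(s['eef_pos'],s['eef_rot'],s['clock'])
E
```

```text
clock: 2.2
eef_pos: [588.4, -314.9, 17.2]
eef_rot: [-3.14, 0.001, 0.452]
wrist_force: [0.8, 0.9, 0.0]
finger_gap: 94.1
[ 588.42560771 -314.8511256    17.2413847 ] [-3.13982955e+00  6.70503634e-04  4.52335739e-01] 2.2
```

View pics/w2.png

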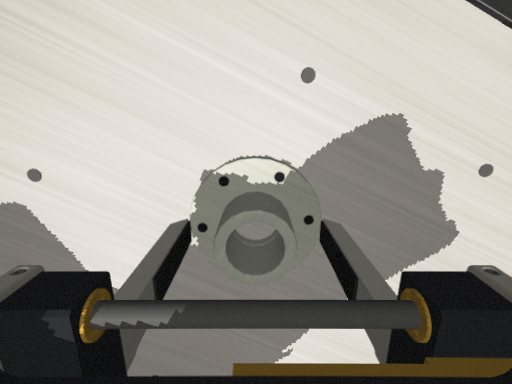

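The hub boss sits between the fingers, at about (256,250). I'll close on it.

```bash
python3 -m pendant '[{"claw":0.06,"delta_pos":[0.002,0,0],"rotation":[0,0,0]},{"claw":0.05,"delta_pos":[0.002,0,0],"rotation":[0,0,0]},{"claw":0.045,"delta_pos":[0.002,0,0],"rotation":[0,0,0]},{"claw":0.045,"delta_pos":[0.002,0,0],"rotation":[0,0,0]},{"claw":0.045,"delta_pos":[0.002,0,0],"rotation":[0,0,0]}]' 25
python3 - <<'E'
from h import *
s=manip.read_state();im=manip.camera('wrist');cv2.imwrite('pics/w3.png',im[:,:,::-1])
np.save('T3.npy',tool(s));print(s['eef_pos'],s['eef_rot'],s['clock'],s['finger_gap'])
E
```

```text
clock: 2.88
eef_pos: [590.5, -313.9, 17.8]
eef_rot: [-3.14, 0.0, 0.453]
wrist_force: [0.5, 0.8, 0.3]
finger_gap: 51.7
[ 590.50078722 -313.93839224   17.78391587] [-3.14043804e+00  2.74689975e-04  4.52500238e-01] 2.875 51.704111373968345
```

View pics/w3.png

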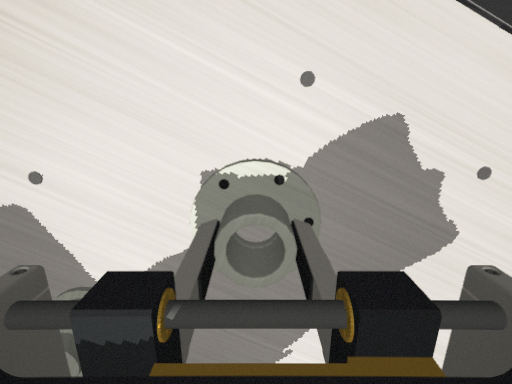

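Grasp is good: gap 51.7, hub within 1 mm of the TCP axis. Next I'll measure the spigot from the pictures I already have.

Run:
```python
import cv2,numpy as np
a=cv2.imread('pics/scene0.png');b=cv2.imread('pics/side0.png')
c=lambda im,u,v:cv2.resize(im[v-40:v+40,u-40:u+40],(400,400),interpolation=cv2.INTER_CUBIC)
cv2.imwrite('pics/sp.png',np.hstack([c(a,256,210),c(b,237,210)]))
```

```text
(no output)
```

View pics/sp.png

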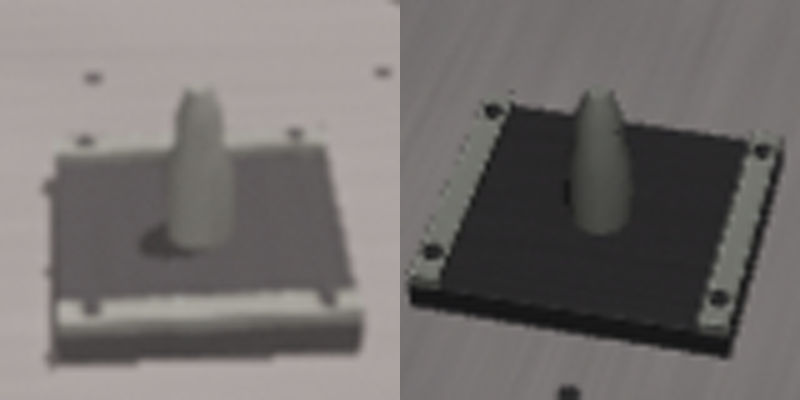

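Run:
```python
from h import *
for uv in [(256.2,188.3)]: print(plane('scene',uv,90).round(1))
print(plane('side',(236.7,188.8),90).round(1))
# foot front edges
A=plane('scene',(256.2,219.4),15);B=plane('side',(237.4,216.8),15)
oa=ray('scene',(0,0))[0];ob=ray('side',(0,0))[0]
for P,o in((A,oa),(B,ob)):
    d=(P-o)[:2];d/=np.linalg.norm(d);print(P.round(1),(P[:2]+15*d).round(1))
# bar bolt holes z=22
s=[(80,308),(330,298),(84,141),(295,133)];e=[(493-400,110),(762-400,150),(432-400,250),(718-400,298)]
for n,q,o in(('scene',s,(216,170)),('side',e,(197,170))):
    P=np.array([plane(n,(o[0]+u/5,o[1]+v/5),22) for u,v in q]);print(P.round(1),P.mean(0))
```

```text
[568.3  51.1  90. ]
[559.9  54.4  90. ]
[577.3  50.4  15. ] [562.3  50.9]
[556.1  66.7  15. ] [560.4  52.3]
[[630.4  -2.5  22. ]
 [627.8 103.5  22. ]
 [496.9  -2.1  22. ]
 [494.   98.1  22. ]] [562.26544763  49.24658178  22.        ]
[[628.9   4.1  22. ]
 [495.3  -0.9  22. ]
 [626.4 103.   22. ]
 [493.   99.5  22. ]] [560.89729905  51.43579451  22.        ]
```

```bash
python3 -m pendant '[{"claw":0.045,"delta_pos":[0,0,-0.02],"rotation":[0,0,0]},{"claw":0.045,"delta_pos":[0,0,-0.06],"rotation":[0,0,0]},{"claw":0.045,"delta_pos":[0,0,-0.11],"rotation":[0,0,0]},{"claw":0.045,"delta_pos":[0.002,-0.03,-0.15],"rotation":[0,0,0]},{"claw":0.045,"delta_pos":[0.006,-0.08,-0.172],"rotation":[0,0,0]},{"claw":0.045,"delta_pos":[0.01,-0.14,-0.172],"rotation":[0,0,0]},{"claw":0.045,"delta_pos":[0.014,-0.2,-0.172],"rotation":[0,0,0]},{"claw":0.045,"delta_pos":[0.018,-0.26,-0.172],"rotation":[0,0,0]},{"claw":0.045,"delta_pos":[0.024,-0.31,-0.172],"rotation":[0,0,0]},{"claw":0.045,"delta_pos":[0.024,-0.341,-0.172],"rotation":[0,0,0]}]' 25
python3 -m pendant '[{"claw":0.045,"delta_pos":[0,0,0],"rotation":[0,0,0]},{"claw":0.045,"delta_pos":[0,0,0],"rotation":[0,0,0]}]'
python3 - <<'E'
from h import *
s=manip.read_state();im=manip.camera('wrist');cv2.imwrite('pics/w4.png',im[:,:,::-1])
np.save('T4.npy',tool(s));print(s['eef_pos'],s['eef_rot'],s['clock'],s['finger_gap'],s['wrist_force'])
E
```

```text
clock: 4.18
eef_pos: [462.3, 4.9, 191.5]
eef_rot: [-3.141, -0.001, 0.454]
wrist_force: [-0.4, 1.1, -3.9]
finger_gap: 51.8
clock: 4.42
eef_pos: [462.5, 4.6, 192.3]
eef_rot: [3.141, -0.002, 0.454]
wrist_force: [-0.4, 0.4, -3.0]
finger_gap: 51.7
[462.5420855    4.58201584 192.31242615] [ 3.14139828e+00 -2.03490936e-03  4.54021175e-01] 4.425 51.66749238533512 [-0.39539919  0.44774598 -3.01899832]
```

View pics/w4.png

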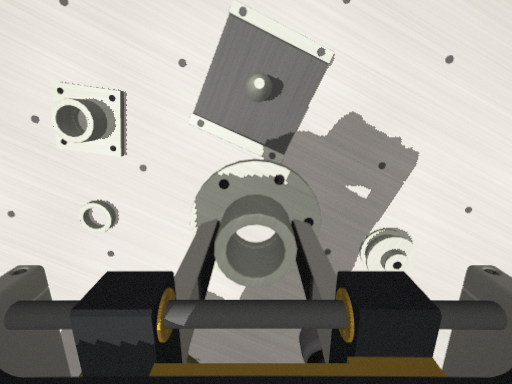

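Spigot nose at (260,84), bar holes at (243,11), (321,52), (201,123) and (272,156). The hub is held, with its bore rim around (256,245).

Run:
```python
from h import *
T=np.load('T4.npy');im=cv2.imread('pics/w4.png');g=cv2.cvtColor(im,6)
pts=[]
for u,v in [(243,11),(321,52),(201,123),(272,156)]:
    r=5;p=g[v-r:v+r+1,u-r:u+r+1].astype(float);w=np.clip(110-p,0,None)
    yy,xx=np.mgrid[v-r:v+r+1,u-r:u+r+1];uv=((w*xx).sum()/w.sum(),(w*yy).sum()/w.sum())
    P=plane('wrist',uv,22,T);pts.append(P);print(np.round(uv,1),P.round(1))
pts=np.array(pts);print('diag mids',((pts[0]+pts[3])/2).round(1),((pts[1]+pts[2])/2).round(1))
print('nose',plane('wrist',(260,83.5),90,T).round(1))
# bolt holes in hub now: tool frame, circle fit radius 40 with three visible
H=[]
for u,v in [(224,184),(279,180),(308,221)]:
    r=5;p=g[v-r:v+r+1,u-r:u+r+1].astype(float);w=np.clip(50-p,0,None)
    yy,xx=np.mgrid[v-r:v+r+1,u-r:u+r+1];uv=((w*xx).sum()/w.sum(),(w*yy).sum()/w.sum())
    P=plane('wrist',uv,192.3-17.2+10,T);H.append((np.linalg.inv(T)@np.append(P,1))[:3]);print(np.round(uv,1),H[-1].round(1))
H=np.array(H);print('centre(tool) from first+third opposite? ',H[0]+H[2]-H[1])
cv2.imwrite('pics/w4c.png',np.hstack([cv2.resize(im[60:110,235:285],(400,400),interpolation=2),cv2.resize(im[190:290,206:306],(400,400),interpolation=2)]))
```

```text
[242.   14.5] [625.2 101.1  22. ]
[317.8  52.9] [628.8   4.1  22. ]
[205. 118.] [502.3  94.8  22. ]
[271.7 155.5] [497.   -2.3  22. ]
diag mids [561.1  49.4  22. ] [565.6  49.5  22. ]
nose [562.8  48.7  90. ]
[223.5 183.8] [ 33.2 -23.2   7.3]
[278.1 179.6] [36.3 16.2  7.3]
[309.  220.7] [ 4.5 40.2  7.2]
centre(tool) from first+third opposite?  [1.35140807 0.85153492 7.21535674]
```

View pics/w4c.png

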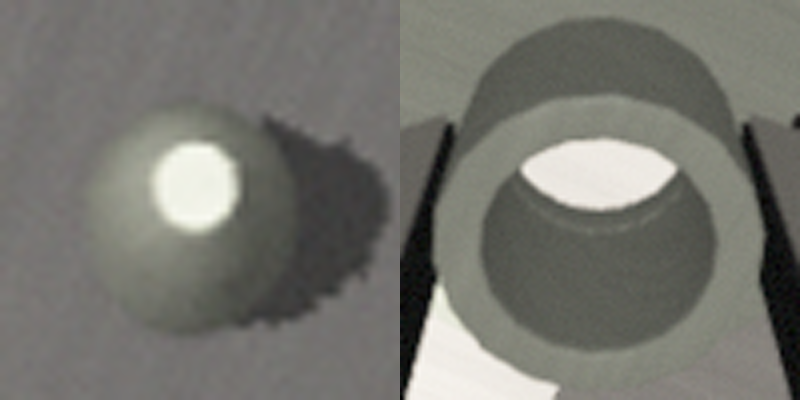

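Run:
```python
from h import *
T=np.load('T4.npy');Ti=np.linalg.inv(T)
for uv,z in [((256,250.3),225),((255.6,251.1),225)]:
    print((Ti@np.append(plane('wrist',uv,z,T),1)).round(1))
N=plane('wrist',(259.4,83.4),90,T);print('nose',N)
for uv in [(243,11),(321,52),(201,123),(272,156)]: print(plane('wrist',uv,22,T).round(1))
print('nose in tool',(Ti@np.append(N,1)).round(1))
```

```text
[  1.7   0.3 -32.7   1. ]
[  1.2   0.  -32.7   1. ]
nose [562.64983123  49.23600718  90.        ]
[628.8 101.6  22. ]
[631.3   1.2  22. ]
[494.5  97.   22. ]
[496.6  -2.9  22. ]
nose in tool [109.3   3.8 102.5   1. ]
```

```bash
python3 -m pendant '[{"claw":0.045,"delta_pos":[0.03,0.001,0.0],"rotation":[0,0,0]},{"claw":0.045,"delta_pos":[0.07,0.002,0.015],"rotation":[0,0,0]},{"claw":0.045,"delta_pos":[0.1,0.0036,0.035],"rotation":[0,0,0]},{"claw":0.045,"delta_pos":[0.108,0.0036,0.055],"rotation":[0,0,0]},{"claw":0.045,"delta_pos":[0.108,0.0036,0.06],"rotation":[0,0,0]},{"claw":0.045,"delta_pos":[0.108,0.0036,0.06],"rotation":[0,0,0]},{"claw":0.045,"delta_pos":[0.108,0.0036,0.06],"rotation":[0,0,0]}]' 25
python3 - <<'E'
from h import *
s=manip.read_state();print(s['eef_pos'],s['eef_rot'],s['clock'],s['finger_gap'],s['wrist_force'])
for n in('scene','side','wrist'):
    cv2.imwrite(f'pics/{n}5.png',manip.camera(n)[:,:,::-1])
T=tool(s);print('spigot in tool',np.linalg.inv(T)@[562.6,49.3,50,1])
a=cv2.imread('pics/scene5.png');b=cv2.imread('pics/side5.png')
c=lambda im,u,v:cv2.resize(im[v-50:v+50,u-50:u+50],(400,400),interpolation=cv2.INTER_CUBIC)
cv2.imwrite('pics/p5.png',np.hstack([c(a,256,180),c(b,237,180)]))
E
```

```text
clock: 5.35
eef_pos: [561.3, 48.1, 133.3]
eef_rot: [3.141, -0.003, 0.453]
wrist_force: [0.6, -0.4, -2.8]
finger_gap: 51.4
[561.33659801  48.0530788  133.26621507] [ 3.14104385e+00 -2.92955570e-03  4.52895850e-01] 5.35 51.435732248284054 [ 0.62051084 -0.3828093  -2.78807787]
spigot in tool [ 1.43770753 -0.61408176 83.27045977  1.        ]
```

View pics/p5.png

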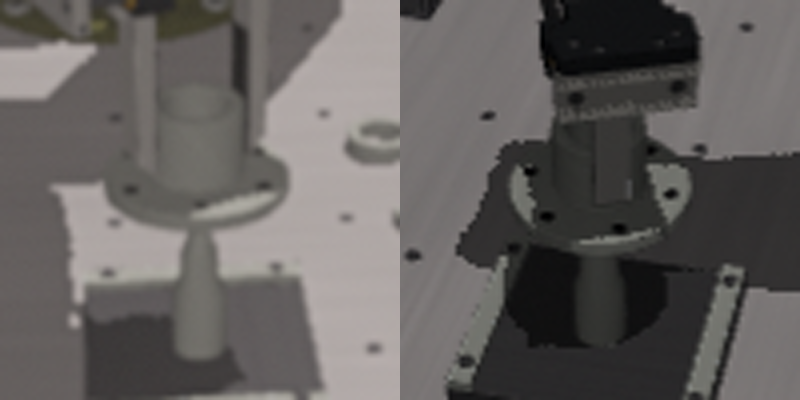

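View pics/wrist5.png

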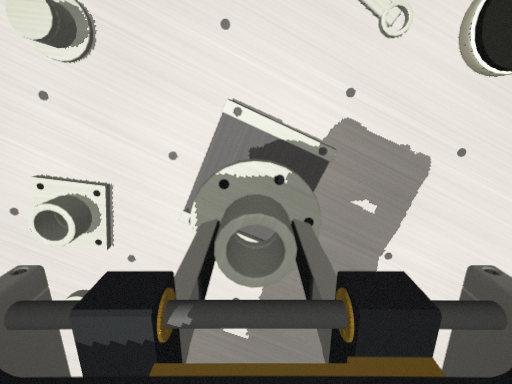

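Aligned in both views: hub and spigot axes agree within about 1 mm. Now lowering in steps, checking force.

```bash
python3 -m pendant '[{"claw":0.045,"delta_pos":[0,-0.0007,0.01],"rotation":[0,0,0]},{"claw":0.045,"delta_pos":[0,-0.0007,0.02],"rotation":[0,0,0]},{"claw":0.045,"delta_pos":[0,-0.0007,0.03],"rotation":[0,0,0]},{"claw":0.045,"delta_pos":[0,-0.0007,0.04],"rotation":[0,0,0]},{"claw":0.045,"delta_pos":[0,-0.0007,0.048],"rotation":[0,0,0]},{"claw":0.045,"delta_pos":[0,-0.0007,0.056],"rotation":[0,0,0]},{"claw":0.045,"delta_pos":[0,-0.0007,0.064],"rotation":[0,0,0]},{"claw":0.045,"delta_pos":[0,-0.0007,0.072],"rotation":[0,0,0]},{"claw":0.045,"delta_pos":[0,-0.0007,0.08],"rotation":[0,0,0]},{"claw":0.045,"delta_pos":[0,-0.0007,0.08],"rotation":[0,0,0]}]' 25
python3 - <<'E'
from h import *
s=manip.read_state();print(s['eef_pos'],s['eef_rot'],s['wrist_force'],s['moment'])
print('spigot in tool',np.linalg.inv(tool(s))@[562.6,49.3,50,1])
E
```

```text
clock: 6.75
eef_pos: [561.0, 49.0, 52.3]
eef_rot: [-3.142, -0.002, 0.453]
wrist_force: [-0.3, 0.1, -2.7]
finger_gap: 51.5
[560.98887466  48.95177015  52.25925974] [-3.14152875e+00 -1.68278699e-03  4.53089590e-01] [-0.32988129  0.14011059 -2.74941449] [-0.03759715  0.03603976 -0.03916965]
spigot in tool [1.59719301 0.39231426 2.26192561 1.        ]
```

```bash
python3 -m pendant '[{"claw":0.045,"delta_pos":[0.0003,0,0.005],"rotation":[0,0,0]},{"claw":0.045,"delta_pos":[0.0003,0,0.01],"rotation":[0,0,0]},{"claw":0.045,"delta_pos":[0.0003,0,0.014],"rotation":[0,0,0]},{"claw":0.045,"delta_pos":[0.0003,0,0.017],"rotation":[0,0,0]},{"claw":0.045,"delta_pos":[0.0003,0,0.018],"rotation":[0,0,0]},{"claw":0.045,"delta_pos":[0.0003,0,0.019],"rotation":[0,0,0]}]' 25
python3 -m pendant '[{"claw":0.045,"delta_pos":[0,0,0.0005],"rotation":[0,0,0]},{"claw":0.045,"delta_pos":[0,0,0.001],"rotation":[0,0,0]}]' 25
```

```text
clock: 7.5
eef_pos: [561.4, 49.1, 33.3]
eef_rot: [3.142, -0.002, 0.453]
wrist_force: [0.0, -0.1, -3.7]
finger_gap: 51.3
clock: 7.75
eef_pos: [561.5, 49.1, 32.7]
eef_rot: [3.141, -0.002, 0.453]
wrist_force: [-3.3, 0.6, 4.5]
finger_gap: 51.5
```

```bash
python3 -m pendant '[{"claw":0.045,"delta_pos":[0,0,0.0005],"rotation":[0,0,0]},{"claw":0.045,"delta_pos":[0,0,0.0005],"rotation":[0,0,0]}]' 25
python3 - <<'E'
from h import *
for n in('scene','side','wrist'):
    cv2.imwrite(f'pics/{n}6.png',manip.camera(n)[:,:,::-1])
a=cv2.imread('pics/scene6.png');b=cv2.imread('pics/side6.png')
c=lambda im,u,v:cv2.resize(im[v-45:v+45,u-45:u+45],(400,400),interpolation=cv2.INTER_CUBIC)
cv2.imwrite('pics/p6.png',np.hstack([c(a,256,205),c(b,237,205)]))
E
```

```text
clock: 8.0
eef_pos: [561.6, 49.1, 32.7]
eef_rot: [3.141, -0.003, 0.453]
wrist_force: [-3.3, -0.1, 5.3]
finger_gap: 51.6
```

View pics/p6.png

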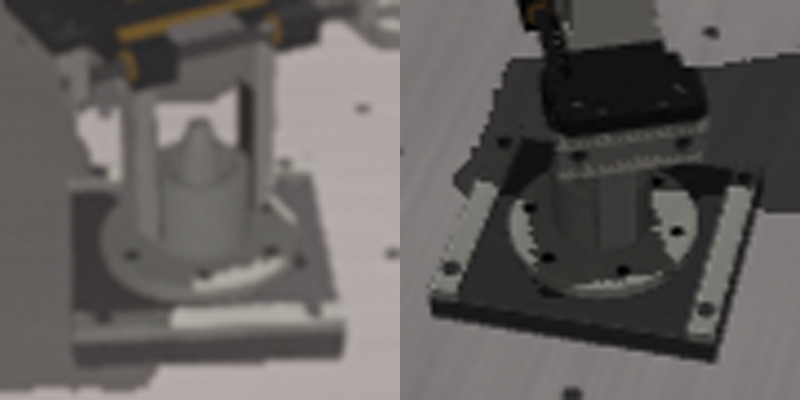

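Hub is flat on the plate between the bars, with the spigot nose standing out of the bore. Releasing.

```bash
python3 -m pendant '[{"claw":0.06,"delta_pos":[0,0,0],"rotation":[0,0,0]},{"claw":0.075,"delta_pos":[0,0,0],"rotation":[0,0,0]},{"claw":0.08,"delta_pos":[0,0,0],"rotation":[0,0,0]},{"claw":0.08,"delta_pos":[0,0,0],"rotation":[0,0,0]},{"claw":0.08,"delta_pos":[0,0,-0.02],"rotation":[0,0,0]},{"claw":0.08,"delta_pos":[0,0,-0.06],"rotation":[0,0,0]},{"claw":0.09,"delta_pos":[0,0,-0.11],"rotation":[0,0,0]},{"claw":0.09,"delta_pos":[0,0,-0.13],"rotation":[0,0,0]}]' 25
python3 -m pendant '[{"claw":0.09,"delta_pos":[0.03,-0.035,0],"rotation":[0,0,0]},{"claw":0.09,"delta_pos":[0.07,-0.08,0],"rotation":[0,0,0]},{"claw":0.09,"delta_pos":[0.1,-0.12,0],"rotation":[0,0,0]},{"claw":0.09,"delta_pos":[0.13,-0.16,0],"rotation":[0,0,0]},{"claw":0.09,"delta_pos":[0.15,-0.185,0],"rotation":[0,0,0]},{"claw":0.09,"delta_pos":[0.161,-0.196,0],"rotation":[0,0,0]},{"claw":0.09,"delta_pos":[0.161,-0.196,0],"rotation":[0,0,0]},{"claw":0.09,"delta_pos":[0.161,-0.196,0],"rotation":[0,0,0]}]' 25
python3 - <<'E'
from h import *
s=manip.read_state();im=manip.camera('wrist');cv2.imwrite('pics/w7.png',im[:,:,::-1])
np.save('T7.npy',tool(s));print(s['eef_pos'],s['eef_rot'],s['clock'],s['joints'])
a=manip.camera('scene')[:,:,::-1];cv2.imwrite('pics/scene7.png',a)
b=manip.camera('side')[:,:,::-1]
c=lambda im,u,v:cv2.resize(im[v-45:v+45,u-45:u+45],(400,400),interpolation=cv2.INTER_CUBIC)
cv2.imwrite('pics/p7.png',np.hstack([c(a,256,205),c(b,237,205)]))
E
```

```text
clock: 9.15
eef_pos: [562.1, 49.1, 165.7]
eef_rot: [3.14, -0.006, 0.453]
wrist_force: [0.2, -0.0, -1.0]
finger_gap: 89.4
clock: 10.15
eef_pos: [621.0, 295.0, 166.3]
eef_rot: [3.14, -0.006, 0.453]
wrist_force: [-0.1, -0.6, 0.7]
finger_gap: 89.9
[620.98096891 295.0288658  166.26788506] [ 3.13962687 -0.00575164  0.45270482] 10.15 [ 0.39090302  0.63969608  1.12098394 -0.00163808  1.37505083  1.50931407]
```

View pics/w7.png

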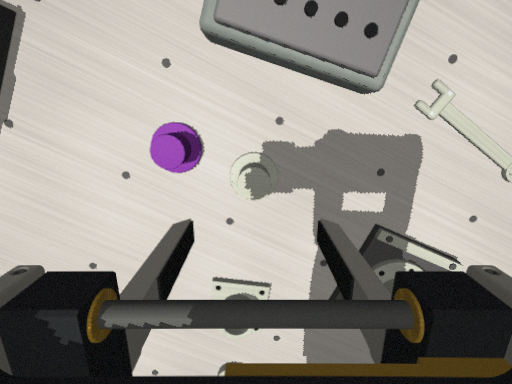

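View pics/p7.png

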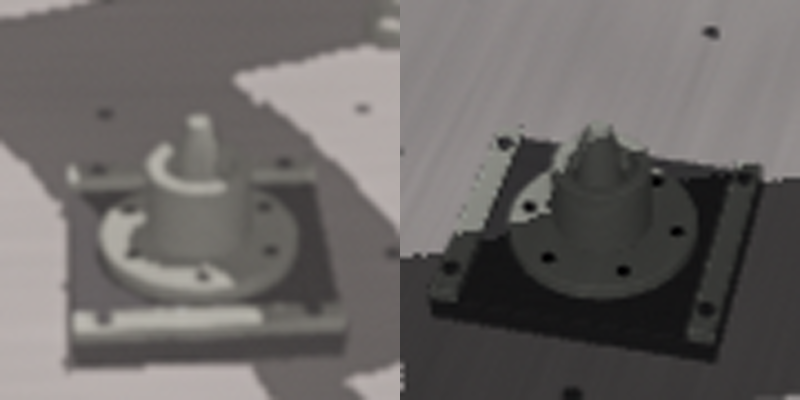

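Hub is seated and free. Cap candidates in the wrist view: purple at (176,148), which is excluded, and grey with a closed top at (254,176), which is the cap.

Run:
```python
from h import *
im=cv2.imread('pics/w7.png')[136:216,210:300]
c=cv2.resize(im,None,fx=7,fy=7,interpolation=cv2.INTER_CUBIC)
cv2.imwrite('pics/w7c.png',np.clip((c.astype(float)-60)*1.3,0,255))
```

```text
[ WARN:0@0.060] global loadsave.cpp:1063 imwrite_ Unsupported depth image for selected encoder is fallbacked to CV_8U.
```

View pics/w7c.png

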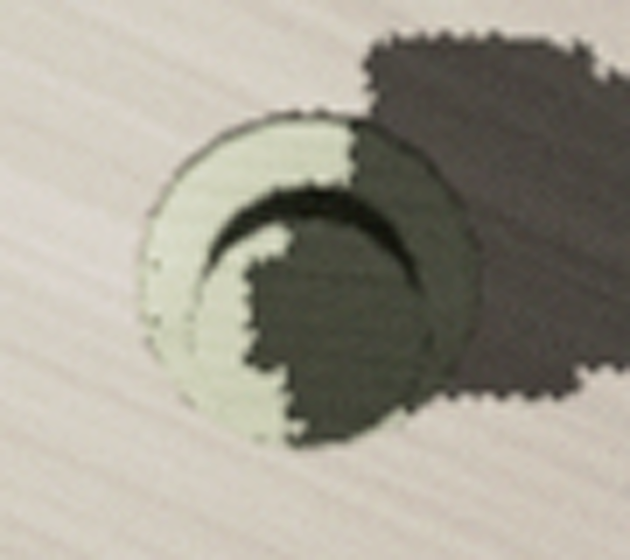

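Run:
```python
from h import *
T=np.load('T7.npy')
L=lambda x,y:(210+x/7-.43,136+y/7-.43)
for q,z in [((311,332),42),((309,280),8)]:
    P=plane('wrist',L(*q),z,T);print(L(*q),P.round(1),(np.linalg.inv(T)@np.append(P,1)).round(1))
for q in [(138,280),(480,280),(309,113),(309,447)]: print(plane('wrist',L(*q),8,T).round(1))
```

```text
(253.99857142857144, 182.99857142857144) [623.3 297.9  42. ] [  2.6  -1.8 124.3   1. ]
(253.71285714285713, 175.57) [624.  298.8   8. ] [  3.5  -2.3 158.3   1. ]
[610.2 327.2   8. ]
[637.9 270.4   8. ]
[651.8 312.2   8. ]
[594.8 284.6   8. ]
```

```bash
python3 -m pendant '[{"claw":0.07,"delta_pos":[0.0034,-0.0022,0.02],"rotation":[0.002,-0.006,0]},{"claw":0.07,"delta_pos":[0.0034,-0.0022,0.05],"rotation":[0.002,-0.006,0]},{"claw":0.07,"delta_pos":[0.0034,-0.0022,0.09],"rotation":[0.002,-0.006,0]},{"claw":0.07,"delta_pos":[0.0034,-0.0022,0.12],"rotation":[0.002,-0.006,0]},{"claw":0.07,"delta_pos":[0.0034,-0.0022,0.14],"rotation":[0.002,-0.006,0]},{"claw":0.07,"delta_pos":[0.0034,-0.0022,0.15],"rotation":[0.002,-0.006,0]},{"claw":0.07,"delta_pos":[0.0034,-0.0022,0.153],"rotation":[0.002,-0.006,0]},{"claw":0.07,"delta_pos":[0.0034,-0.0022,0.153],"rotation":[0.002,-0.006,0]}]' 20
python3 - <<'E'
from h import *
s=manip.read_state();im=manip.camera('wrist');cv2.imwrite('pics/w8.png',im[:,:,::-1])
np.save('T8.npy',tool(s));print(s['eef_pos'],s['eef_rot'],s['clock'],np.linalg.inv(tool(s))@[623.6,298.4,30,1])
E
```

```text
clock: 11.3
eef_pos: [624.6, 298.8, 14.4]
eef_rot: [-3.142, -0.001, 0.452]
wrist_force: [-0.2, 0.2, 0.5]
finger_gap: 69.9
[624.59298137 298.75745389  14.42313172] [-3.14157206e+00 -1.42573687e-03  4.52269732e-01] 11.3 [ -1.02714527  -0.11274717 -15.57834623   1.        ]
```

View pics/w8.png

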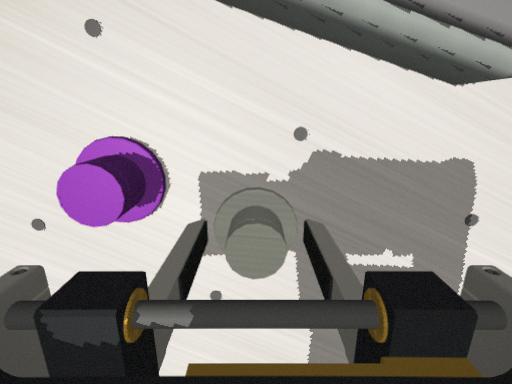

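Grey cap is between the fingers (boss top at about (257,249)), and the purple one is clear. Closing.

```bash
python3 -m pendant '[{"claw":0.05,"delta_pos":[-0.0005,0,0],"rotation":[0,0,0]},{"claw":0.04,"delta_pos":[-0.0005,0,0],"rotation":[0,0,0]},{"claw":0.034,"delta_pos":[-0.0005,0,0],"rotation":[0,0,0]},{"claw":0.034,"delta_pos":[-0.0005,0,0],"rotation":[0,0,0]},{"claw":0.034,"delta_pos":[-0.0005,0,0],"rotation":[0,0,0]}]' 20
python3 - <<'E'
from h import *
s=manip.read_state();im=manip.camera('wrist');cv2.imwrite('pics/w9.png',im[:,:,::-1])
np.save('T9.npy',tool(s));print(s['eef_pos'],s['eef_rot'],s['clock'],s['finger_gap'])
c=im[180:290,200:315][:,:,::-1];cv2.imwrite('pics/w9c.png',cv2.resize(c,None,fx=5,fy=5,interpolation=2))
E
```

```text
clock: 11.98
eef_pos: [624.2, 298.6, 14.7]
eef_rot: [3.142, -0.002, 0.452]
wrist_force: [-0.5, -0.8, 2.2]
finger_gap: 40.0
[624.2480374  298.5933284   14.74837736] [ 3.14155207e+00 -1.81086877e-03  4.52376493e-01] 11.975 40.01764375183099
```

View pics/w9c.png

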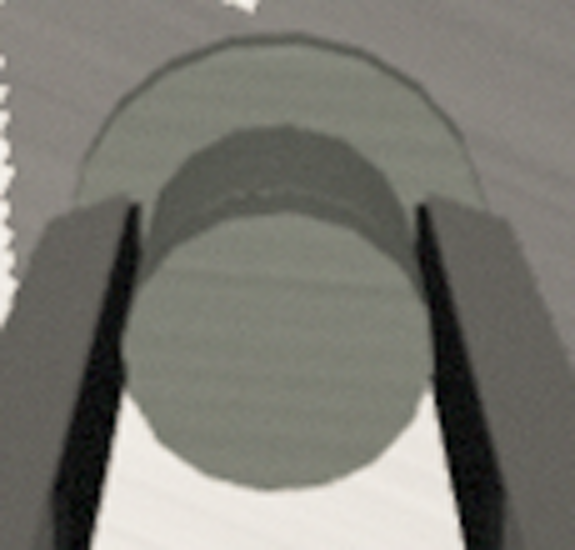

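Run:
```python
from h import *
T=np.load('T9.npy');Ti=np.linalg.inv(T)
c=(Ti@np.append(plane('wrist',(255.0,249.8),42,T),1))[:3];print('cap in tool',c.round(1))
sp=(Ti@[562.6,49.3,15,1])[:3];print(sp.round(1),'move',(sp-c).round(1)[:2])
```

```text
cap in tool [ -0.9  -0.3 -27.3]
[-164.4  197.3   -0.5] move [-163.5  197.6]
```

```bash
python3 -m pendant '[{"claw":0.034,"delta_pos":[0,0,-0.02],"rotation":[0,0,0]},{"claw":0.034,"delta_pos":[0,0,-0.06],"rotation":[0,0,0]},{"claw":0.034,"delta_pos":[0,0,-0.11],"rotation":[0,0,0]},{"claw":0.034,"delta_pos":[-0.02,0.025,-0.135],"rotation":[0,0,0]},{"claw":0.034,"delta_pos":[-0.055,0.065,-0.135],"rotation":[0,0,0]},{"claw":0.034,"delta_pos":[-0.09,0.108,-0.135],"rotation":[0,0,0]},{"claw":0.034,"delta_pos":[-0.12,0.147,-0.135],"rotation":[0,0,0]},{"claw":0.034,"delta_pos":[-0.15,0.182,-0.135],"rotation":[0,0,0]},{"claw":0.034,"delta_pos":[-0.1635,0.1976,-0.135],"rotation":[0,0,0]},{"claw":0.034,"delta_pos":[-0.1635,0.1976,-0.135],"rotation":[0,0,0]}]' 20
python3 -m pendant '[{"claw":0.034,"delta_pos":[0,0,0],"rotation":[0,0,0]},{"claw":0.034,"delta_pos":[0,0,0],"rotation":[0,0,0]}]' 20
cat > look.py <<'E'
from h import *
import sys
k=sys.argv[1]
s=manip.read_state();print(s['eef_pos'].round(1),s['eef_rot'].round(4),s['clock'],s['finger_gap'].round(1),s['wrist_force'].round(1))
print('spigot in tool',(np.linalg.inv(tool(s))@[562.6,49.3,65,1]).round(1))
a,b,w=[manip.camera(n)[:,:,::-1] for n in('scene','side','wrist')]
c=lambda im,u,v:cv2.resize(im[v-50:v+50,u-50:u+50],(400,400),interpolation=cv2.INTER_CUBIC)
cv2.imwrite(f'pics/p{k}.png',np.hstack([c(a,256,185),c(b,237,185)]));cv2.imwrite(f'pics/w{k}.png',w)
E
python3 look.py 10
```

```text
clock: 13.28
eef_pos: [563.5, 48.7, 150.4]
eef_rot: [3.141, -0.003, 0.451]
wrist_force: [-0.1, 0.9, -0.8]
finger_gap: 39.8
clock: 13.52
eef_pos: [563.7, 49.7, 150.5]
eef_rot: [3.141, -0.003, 0.452]
wrist_force: [-1.8, -0.4, -0.4]
finger_gap: 39.6Traceback (most recent call last):
  File "look.py", line 4, in <module>
    s=manip.read_state();print(s['eef_pos'].round(1),s['eef_rot'].round(4),s['clock'],s['finger_gap'].round(1),s['wrist_force'].round(1))
                                                                                      ^^^^^^^^^^^^^^^^^^^^^
AttributeError: 'float' object has no attribute 'round'
```

```bash
sed -i "s/s\['finger_gap'\].round(1)/s['finger_gap']/" look.py; python3 look.py 10
```

```text
[563.7  49.7 150.5] [ 3.1413e+00 -3.0000e-03  4.5210e-01] 13.525 39.618258932927404 [-1.8 -0.4 -0.4]
spigot in tool [-1.4 -0.2 85.5  1. ]
```

View pics/p10.png

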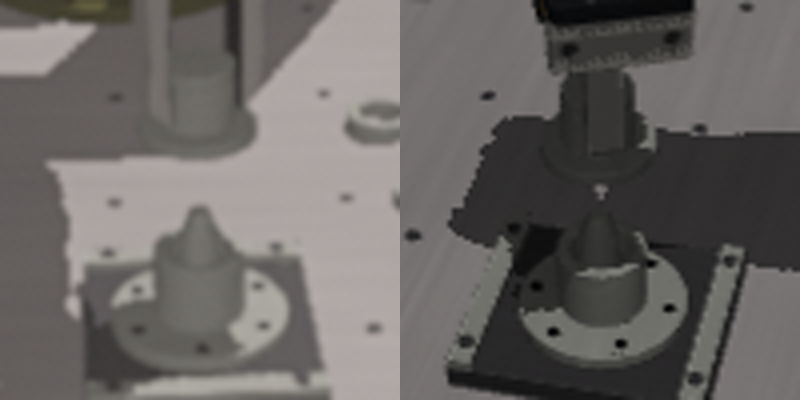

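View pics/w10.png

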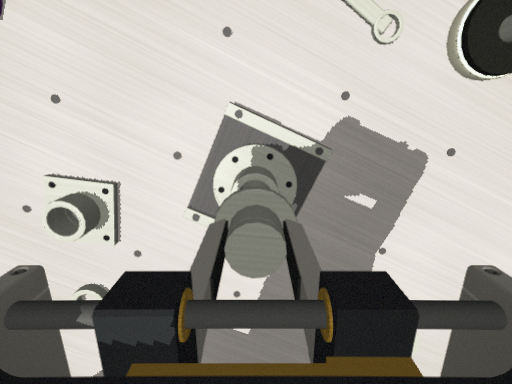

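Cap and spigot axes agree within about 0.6 mm by calculation, and both views agree. Lowering.

```bash
python3 -m pendant '[{"claw":0.034,"delta_pos":[-0.0005,0,0.01],"rotation":[0,-0.003,0]},{"claw":0.034,"delta_pos":[-0.0005,0,0.02],"rotation":[0,-0.003,0]},{"claw":0.034,"delta_pos":[-0.0005,0,0.03],"rotation":[0,-0.003,0]},{"claw":0.034,"delta_pos":[-0.0005,0,0.037],"rotation":[0,-0.003,0]},{"claw":0.034,"delta_pos":[-0.0005,0,0.044],"rotation":[0,-0.003,0]},{"claw":0.034,"delta_pos":[-0.0005,0,0.05],"rotation":[0,-0.003,0]},{"claw":0.034,"delta_pos":[-0.0005,0,0.055],"rotation":[0,-0.003,0]},{"claw":0.034,"delta_pos":[-0.0005,0,0.06],"rotation":[0,-0.003,0]},{"claw":0.034,"delta_pos":[-0.0005,0,0.063],"rotation":[0,-0.003,0]},{"claw":0.034,"delta_pos":[-0.0005,0,0.063],"rotation":[0,-0.003,0]}]' 20
python3 look.py 11
```

```text
clock: 14.92
eef_pos: [563.2, 49.1, 87.1]
eef_rot: [3.141, 0.001, 0.452]
wrist_force: [1.0, 0.0, -0.2]
finger_gap: 39.8
[563.2  49.1  87.1] [3.1414e+00 6.0000e-04 4.5170e-01] 14.925 39.82995290141562 [ 1.   0.  -0.2]
spigot in tool [-0.4 -0.4 22.1  1. ]
```

View pics/p11.png

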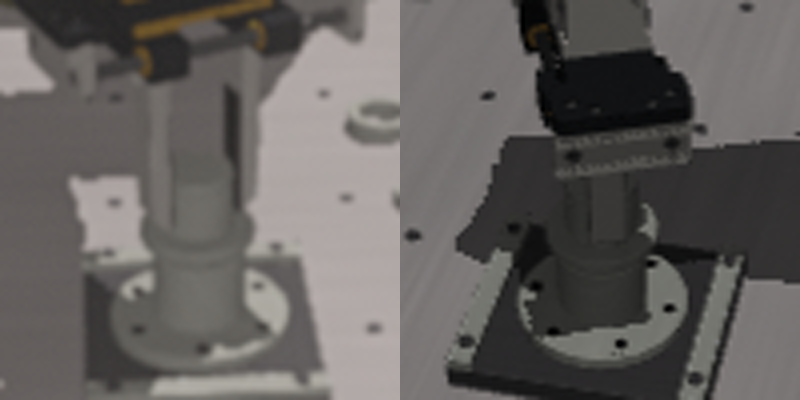

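Cap is over the nose, centred, with no contact force. About 7.3 mm to go.

```bash
python3 -m pendant '[{"claw":0.034,"delta_pos":[0.0003,0,0.003],"rotation":[0,0,0]},{"claw":0.034,"delta_pos":[0.0003,0,0.005],"rotation":[0,0,0]},{"claw":0.034,"delta_pos":[0.0003,0,0.006],"rotation":[0,0,0]},{"claw":0.034,"delta_pos":[0.0003,0,0.0065],"rotation":[0,0,0]},{"claw":0.034,"delta_pos":[0.0003,0,0.0065],"rotation":[0,0,0]}]' 20
python3 -m pendant '[{"claw":0.034,"delta_pos":[0,0,0.0005],"rotation":[0,0,0]},{"claw":0.034,"delta_pos":[0,0,0.001],"rotation":[0,0,0]}]' 20
```

```text
clock: 15.7
eef_pos: [563.6, 49.3, 81.0]
eef_rot: [3.141, -0.0, 0.452]
wrist_force: [0.1, -0.3, -1.5]
finger_gap: 40.0
clock: 15.95
eef_pos: [563.6, 49.3, 80.0]
eef_rot: [3.141, 0.0, 0.452]
wrist_force: [0.0, -0.1, -1.6]
finger_gap: 39.6
```

```bash
python3 -m pendant '[{"claw":0.034,"delta_pos":[0,0,0.0005],"rotation":[0,0,0]},{"claw":0.034,"delta_pos":[0,0,0.0005],"rotation":[0,0,0]}]' 20
python3 -m pendant '[{"claw":0.034,"delta_pos":[0,0,0.0004],"rotation":[0,0,0]},{"claw":0.034,"delta_pos":[0,0,0.0004],"rotation":[0,0,0]}]' 20
```

```text
clock: 16.2
eef_pos: [563.7, 49.3, 79.7]
eef_rot: [3.141, -0.0, 0.452]
wrist_force: [-1.0, 0.5, 2.4]
finger_gap: 40.0
clock: 16.45
eef_pos: [563.7, 49.3, 79.7]
eef_rot: [3.141, -0.0, 0.452]
wrist_force: [-3.5, -0.6, 5.8]
finger_gap: 39.9
```

Contact at TCP z = 79.7, against 79.75 predicted. The cap is seated, so I'll release and lift.

```bash
python3 -m pendant '[{"claw":0.045,"delta_pos":[0,0,0],"rotation":[0,0,0]},{"claw":0.06,"delta_pos":[0,0,0],"rotation":[0,0,0]},{"claw":0.07,"delta_pos":[0,0,0],"rotation":[0,0,0]},{"claw":0.07,"delta_pos":[0,0,0],"rotation":[0,0,0]},{"claw":0.07,"delta_pos":[0,0,-0.02],"rotation":[0,0,0]},{"claw":0.07,"delta_pos":[0,0,-0.06],"rotation":[0,0,0]},{"claw":0.07,"delta_pos":[0,0,-0.11],"rotation":[0,0,0]},{"claw":0.07,"delta_pos":[-0.03,0,-0.13],"rotation":[0,0,0]},{"claw":0.07,"delta_pos":[-0.06,0,-0.13],"rotation":[0,0,0]},{"claw":0.07,"delta_pos":[-0.06,0,-0.13],"rotation":[0,0,0]}]' 20
python3 look.py 12
```

```text
clock: 17.7
eef_pos: [508.9, 22.6, 210.3]
eef_rot: [3.141, -0.001, 0.451]
wrist_force: [0.3, 1.4, -0.3]
finger_gap: 70.1
[508.9  22.6 210.3] [ 3.1406e+00 -1.1000e-03  4.5090e-01] 17.7 70.14343902101483 [ 0.3  1.4 -0.3]
spigot in tool [ 59.8  -0.7 145.3   1. ]
```

View pics/p12.png

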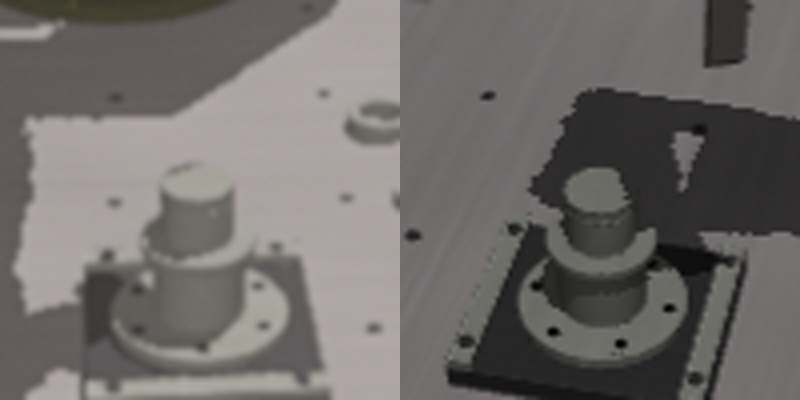

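View pics/w12.png

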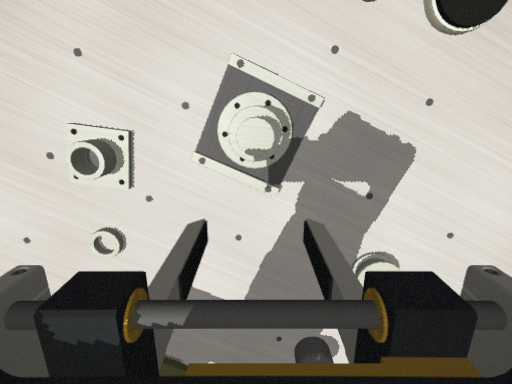

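Hub is flat on the plate between the bars (wrist (255,130)). The cap sits flat and centred on the hub (scene crop (197,210)), and the gripper is clear. Handing in.

```bash
python3 -c "
from cell import manip
print(manip.sign_off())"
```

```text
the job is handed in; nothing more can be done
None
```

The hub is seated on the spigot and the end cap is on top of it. I handed the job in at about 18 s of the 69 s allowed.

- **Hub:** I took the grey hub with the round flange and six bolt holes, not the square-flanged one or the pulley. It touched the plate at tool height 32.7 mm (32.8 mm expected) with about 8 N, and was only released after that.
- **Cap:** I took the grey cap with the closed top, not the purple one. It touched the hub at 79.7 mm, as expected (79.75 mm), with about 7 N, and was released after that.
- **Last checks:** The final scene, side and wrist pictures show the hub flat between the bars and the cap flat and centred on it. The gripper was open and clear of both. No check failed. The camera calibrations disagreed by a few mm, so I positioned both parts from the wrist camera, and both went over the spigot with no contact force until they seated.

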